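# Clear the mask frame and load the inspection stage

## Robot

A 6-joint arm with a two-finger parallel gripper is mounted at the origin on the work surface. World frame = base frame: x ahead of the robot, y to its left, z up, the work surface at z = 0. Lengths are in m, angles in rad, forces in N, time in s.
With the tool pointing down it reaches from about 0.375 to 0.75 m from the base axis. Payload 9 kg.
Tool frame: the origin (TCP) lies on the centre line of the jaws, within the pads' length; the fingertips stand 22 mm ahead of it and the grasp point (between the pads) lies 3 mm ahead of it (finger_overhang is the distance from the TCP to the fingertips, in m); y points along the fingers, z is the direction in which the jaws open and shut, and the axes are right-handed (so a half turn about y gives the same grasp; the last joint's range is limited). The gripper opens to 85 mm and grips with 20 to 120 N. Pads are 22 mm wide; open, the fingers measure 114 mm over their backs; the gripper's body (76 mm by 85 mm) begins 54 mm behind the grasp point. The pads swing forward as they close: fully open they stand 13 mm farther back than shut.
Start: joints at [-1.536, 0.104, 0.097, 1.564, 0, 1.353], TCP at [0.15, -0.581, 0.253] pointing down, gripper open.
Joint ranges: [-2.99, 2.99], [-0.84, 1.86], [-1.1, 1.16], [-1.84, 2.11], [-1.51, 1.56], [-3.14, 3.14]. Speed limits (rad/s): [2.22, 2.22, 2.57, 3.14, 3.14, 3.14].

## Interface

Orientations are given as a rotation vector (axis times angle).
In Python, from bench import get_state, snapshot, job_done, finger_overhang gives the robot as it stands. The module is installed in compiled form; this text tells all that it offers.
- The arm moves only by the shell command python3 -m pendant 'ROWS' [FORCE]. ROWS is JSON, a list of rows, each a list of 7 numbers: the turn, a rotation vector about the tool's x, y, z in units of 5 degrees (1.0 is 5 degrees), then the shift along the tool's x, y, z in units of 40 mm (1.0 is 40 mm), then the closure, from -1 (fully open) to 1 (shut). A call has 1 to 12 rows; each row is the pose to reach, as a shift and turn from the pose commanded when the call began, along the tool's axes at that moment; what a row does not reach only later rows make up. A row lasts 1/12 s, in which the tool goes at most 41.7 mm and 7.16 degrees, less where a joint would pass 70% of its speed; a pose out of reach is approached as far as the arm can. A call with a gripper value outside its range is refused whole. The fingers move at their own pace and stop on an object; FORCE is the grip in N (left out, the last holds). Time passes only in rows, so rows that repeat a pose let the fingers close. It gives the time, the measured TCP pose, the force and the opening at its end, in the units of the state.
- get_state(): the state, without advancing time (a new reading comes with each control period).
- snapshot(name): name is "scene" or "side" or "wrist"; returns a dict with "pixels" (420x560x3 uint8, red, green, blue), "camera_matrix" (3x3 intrinsics, pixels), "xyz" and "rotation" of the camera in the world; the wrist camera has in their place "T_tool_cam" (4x4, takes a point from camera to tool coordinates, whose origin is the TCP and whose axes are the tool frame's). Camera axes: x right, y down, z forward; pixel columns grow to the right and rows downward; lengths in m; the calibration is good to about 2 mm. A picture is of the moment at which its call begins: read the wrist's pose just before it. There is no depth.
- job_done(): hands the job in, once; it reports no verdict.
The state is a dict: "time": time; "joint_positions": joint angles; "dq": joint speeds; "effort": joint torques, N m; "ee_pos": TCP position; "orientation": TCP orientation; "wrist_force": force on the tool from outside, world axes, zero at the start; "wrist_torque": the same for the moment, N m; "finger_gap": opening from 0.0 (shut) to 1.0 (fully open).
Only numpy, scipy, OpenCV 4.12 (cv2) and the standard library are available. Lean on these libraries where they do the work, as an engineer would, in place of code of your own. Each camera call takes 0.05 s, during which the arm holds its last target. There are 200 camera calls.

## Task

Get the inspection stage ready for the next part: first lift the square open frame out of its slanted holder in front of the stage and hang it over the free part of the horizontal bar, with the bar through its window. Then take the wide, low round cap from the pallet and set it flat and upright on the stage, centred between the four pins under the ring light. Leave everything else where it is.

Things in the scene. Friction and masses are not known exactly. Their poses are not given: they have to be found in the camera images.
- frame: Flat square aluminium frame, 120 x 120 mm outside, 10 mm thick, window 76 x 76 mm (members 22 mm wide), about 0.18 kg. Origin at its centre; x normal to its plane, y and z along its sides. It starts standing in the slanted holder, leaning 30 degrees towards the robot: its z axis points up along its plane; its upper member is free. It comes out along its own plane.
- station: Fixed inspection station: base plate 280 x 150 x 18 mm, spanning x = -130 to +150 mm. Origin on the table under the stage's centre; x points to its back, away from the holder. A 25 mm square column, 277 mm high, stands at (125, 55) mm and carries the ring light on a thin arm.
- holder (a point): Where the frame's centre starts in the station's slanted steel holder, 110 mm in front of the stage's centre, 94 mm above the table; axes as the station. The frame leans on two prongs, 16 mm wide, at y = +-40 mm, on its robot side, reaching up to the level of this point; a lip 12 mm high stands behind its lower edge.
- bar_mid (a point): Point on the axis of the horizontal round steel bar (16 mm diameter, axis 190 mm above the table), in the middle of its free part. x runs along the bar from the free end to the post, z up. The free end, a collar of 22 mm diameter, is at x = -90 mm; a smaller frame already hangs at x = +85 mm (90 mm square, 6 mm thick, top 20 mm above the axis).
- stand: Fixed stand of the bar: a 25 mm square post, 210 mm high, 120 mm along x from the origin, on a base plate 110 mm square, 15 mm thick. Origin on the table under bar_mid, same axes. The bar is held at this end only.
- cap: Wide, low round black plastic cap, 52 mm in diameter, 32 mm high, standing on the pallet; the other parts there are a narrower black cap, a tall black cylinder and a square metal housing. Origin at the centre of its underside, z up. About 0.06 kg.
- stage_mid (a point): Centre of the top face of the stage plate (100 x 100 mm, 40 mm above the table); x points to the back of the station, z up. Four pins, 8 mm in diameter and 8 mm high, stand at (+-24, +-24) mm: the cap fits between them with 4 mm to spare at each. An upright gripper has no room under the ring light: come in from the holder side, tool tilted.
- light (a point): Centre of the underside of the ring light over the stage: 110 mm outer, 62 mm inner diameter, 24 mm high, 35 mm behind the stage's centre and 190 mm above the stage.
- pallet: Fixed grey plastic pallet, 210 x 210 mm, 10 mm thick, with nine steel pins 5 mm high on a 95 mm grid. Origin at the centre of its underside. Its four parts stand at (+-50, +-50) mm; which stands where varies.
- small_cap: Bystander on the pallet: narrow black cap, 36 mm diameter, 32 mm high. Origin at the centre of its underside.
- spacer: Bystander on the pallet: tall black cylinder, 40 mm diameter, 58 mm high. Origin at the centre of its underside.
- housing: Bystander on the pallet: square open aluminium housing, 50 x 50 mm, 30 mm high. Origin at the centre of its underside.
- jar: Bystander: closed white jar, 60 mm diameter, 85 mm high, standing on the table to the left in front of the station. Origin at the centre of its underside.
- driver: Bystander: screwdriver 140 mm long lying on the table in front of the station, up to 30 mm high. Its x axis runs along it.
- tape: Bystander: cardboard ring lying on the table at the back, 90 mm diameter, 25 mm high. Origin at the centre of its underside.
Not all that is in view belongs to the job. Leave any orange look-alike of the cap alone.

How it is judged:
On the way, in this order (a step that is already met when the one before it is completed fails the run):
1. the frame hangs over the bar, let go (x of frame in the frame of bar_mid between -0.085 and 0.078 m and y of frame in the frame of bar_mid between -0.02 and 0.02 m and z of frame in the frame of bar_mid between -0.05 and -0.022 m and angle between the x axis of frame and the x axis of bar_mid, either way round below 0.45 rad and contact force between frame and stand above 0.3 N and contact force between frame and the fingers below 0.1 N), for 0.3 s.
2. the cap stands on the stage between the pins, let go (horizontal distance between cap and stage_mid below 0.0075 m and z of cap in the frame of stage_mid between -0.003 and 0.003 m and angle between cap's own z axis and vertical below 0.06 rad and contact force between cap and the fingers below 0.1 N), for 0.2 s.
At the end, for the whole second after the job is handed in: Frame hangs on the free part of the bar, bar through its window (centre 22-50 mm below the bar axis, 20 mm sideways, within 26 deg of square to the bar). Cap flat and upright on the stage (3 mm, 3.4 deg), its centre within 7.5 mm of the stage centre. Both released and at rest (all of step 1 and all of step 2 and linear speed of frame below 0.03 m/s and linear speed of cap below 0.02 m/s); the robot touches nothing.
It fails at once if another part on the pallet moved more than 30 mm (distance of any of small_cap, spacer, housing from where it was at the start of the episode above 0.03 m).
It fails at once if the jar, screwdriver or cardboard ring moved more than 30 mm (distance of any of jar, driver, tape from where it was at the start of the episode above 0.03 m).
It also fails if it takes over 59 s, if anything falls off the work surface, if the arm or the gripper's body presses on something with over 40 N, if the wrist force passes 120 N, or if a joint passes its speed limit or range.

## Working session

There is one attempt and no reset: what is moved stays moved. The work goes in short steps, Python scripts to look and compute and a shell command to move; the robot and the scene stay as the last step left them, time stands still between calls to the robot, and variables do not carry over. Pictures are saved under pics/ and viewed, about 8 in all and at most 12, crops included, and the job is handed in when it is done.

```bash
mkdir -p pics; ls; python3 - <<'E'
from bench import *
import cv2,numpy as np
s=get_state();print({k:np.round(v,3).tolist() for k,v in s.items()},finger_overhang)
a=[]
for n in("scene","side","wrist"):
    d=snapshot(n);np.savez(f"pics/{n}0.npz",**d);cv2.imwrite(f"pics/{n}0.png",d["pixels"][...,::-1])
    print(n,{k:np.round(v,4).tolist() for k,v in d.items() if k!="pixels"})
E
```

```text
pics
{'time': 0.0, 'joint_positions': [-1.536, 0.105, 0.096, 1.564, -0.0, 1.353], 'dq': [-0.0, -0.002, 0.0, 0.001, 0.0, 0.001], 'effort': [-0.0, -55.694, 50.365, 0.017, -0.0, 0.0], 'ee_pos': [0.15, -0.581, 0.253], 'orientation': [-0.265, 2.088, -2.085], 'wrist_force': [0.491, 0.035, 0.814], 'wrist_torque': [-0.023, 0.039, -0.034], 'finger_gap': 0.998} 0.022
scene {'camera_matrix': [[420.6585, 0.0, 277.2846], [0.0, 420.6585, 211.5053], [0.0, 0.0, 1.0]], 'xyz': [1.3001, -0.363, 0.8837], 'rotation': [-2.006, -1.2565, 0.5948]}
side {'camera_matrix': [[532.1416, 0.0, 270.8513], [0.0, 532.1416, 205.1242], [0.0, 0.0, 1.0]], 'xyz': [0.1975, 0.9016, 0.9775], 'rotation': [-0.4517, 2.6845, -1.2803]}
wrist {'camera_matrix': [[341.4479, 0.0, 279.9066], [0.0, 341.4479, 211.5152], [0.0, 0.0, 1.0]], 'T_tool_cam': [[0.0002, 0.9574, 0.2889, -0.0723], [0.0008, -0.2889, 0.9574, -0.1214], [1.0, 0.0, -0.0008, -0.0005], [0.0, 0.0, 0.0, 1.0]]}
```

View pics/scene0.png

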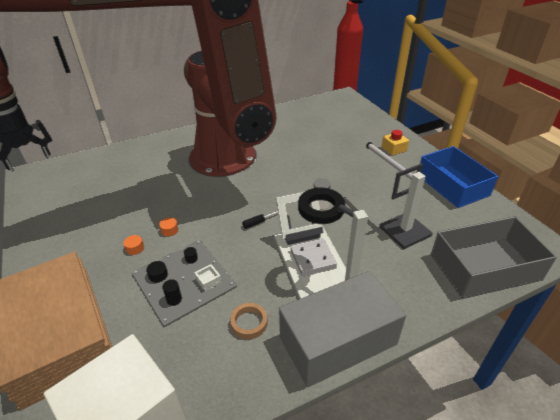

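View pics/side0.png

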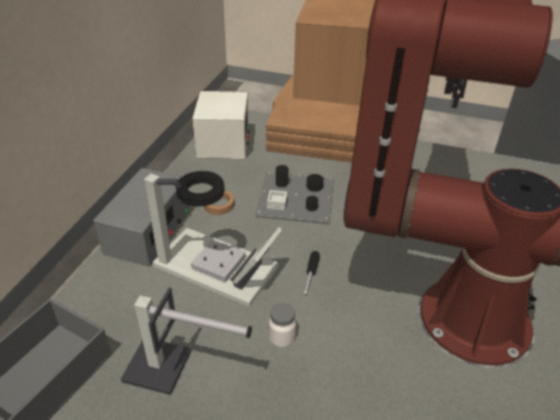

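The scene view shows the pallet at (185,280) with the wide cap at (157,271), the stage at (313,255), the ring light at (321,204) and the bar from (370,147) to (410,175). The side view shows the frame leaning from (240,285) to (280,232) and the bar from (150,310) to (248,332). I'll enlarge these areas to pick points.

```bash
cat > h.py <<'E'
import numpy as np,cv2
from scipy.spatial.transform import Rotation as R
def load(n):
    d=dict(np.load(f"pics/{n}.npz"));return d
def cam(d,tool=None):
    if "xyz" in d: return d["camera_matrix"],R.from_rotvec(d["rotation"]).as_matrix(),np.array(d["xyz"])
    T=np.eye(4);T[:3,:3]=R.from_rotvec(tool[1]).as_matrix();T[:3,3]=tool[0]
    T=T@d["T_tool_cam"];return d["camera_matrix"],T[:3,:3],T[:3,3]
def ray(c,uv):
    K,A,o=c;v=A@np.linalg.solve(K,[uv[0],uv[1],1]);return o,v/np.linalg.norm(v)
def plane(c,uv,z):
    o,v=ray(c,uv);return o+v*(z-o[2])/v[2]
def tri(c1,u1,c2,u2):
    o1,v1=ray(c1,u1);o2,v2=ray(c2,u2)
    s=np.linalg.lstsq(np.c_[v1,-v2],o2-o1,rcond=None)[0]
    a,b=o1+s[0]*v1,o2+s[1]*v2;return (a+b)/2,np.linalg.norm(a-b)
def proj(c,p):
    K,A,o=c;q=K@(A.T@(np.asarray(p)-o));return q[:2]/q[2]
E
python3 - <<'E'
from h import *
for n,(x,y,w,h,k) in {"scene":(240,130,200,150,4),"side":(110,165,200,150,4)}.items():
    im=cv2.imread(f"pics/{n}0.png")[y:y+h,x:x+w]
    im=cv2.resize(im,None,fx=k,fy=k,interpolation=cv2.INTER_CUBIC)
    for i in range(0,w,25): cv2.putText(im,str(x+i),(i*k,8),0,.35,(0,0,255));cv2.line(im,(i*k,8),(i*k,14),(0,0,255))
    for i in range(0,h,25): cv2.putText(im,str(y+i),(0,i*k+4),0,.35,(0,0,255))
    cv2.imwrite(f"pics/{n}0c.png",im)
c=cam(load("scene0"))
for n,uv,z in [("wide",(157,271),.042),("small",(190,255),.042),("house",(207,276),.04),("spacer",(171,285),.068)]:print(n,plane(c,uv,z).round(3))
c2=cam(load("side0"))
for n,uv,z in [("wide",(315,182),.042),("small",(312,203),.042),("jar",(283,312),.085)]:print(n,plane(c2,uv,z).round(3))
# dark round caps in scene
E
```

```text
wide [ 0.497 -0.354  0.042]
small [ 0.481 -0.259  0.042]
house [ 0.571 -0.24   0.04 ]
spacer [ 0.583 -0.333  0.068]
wide [ 0.474 -0.337  0.042]
small [ 0.456 -0.238  0.042]
jar [0.404 0.193 0.085]
```

View pics/scene0c.png

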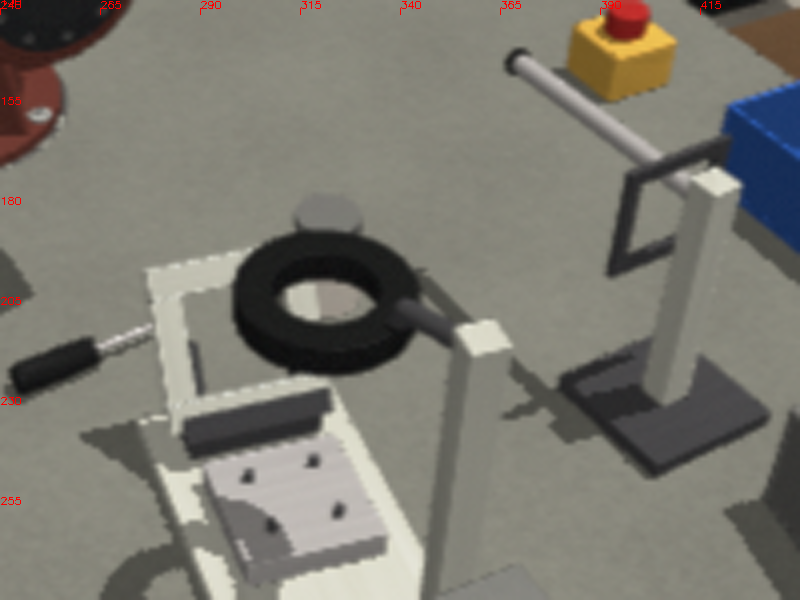

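View pics/side0c.png

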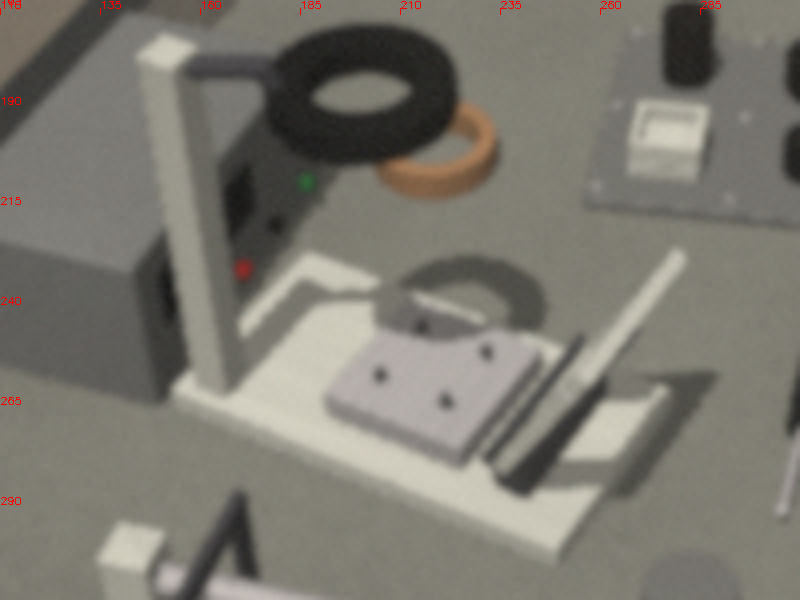

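The crops show the stage pins (scene crop at (247,472), (313,458), (271,524), (338,510)), the column top, the bar's end collar and post, and the frame's free top edge at (680,250) in the side crop. Next I triangulate these.

```bash
python3 - <<'E'
from h import *
a=cam(load("scene0"));b=cam(load("side0"))
S=lambda u,v:(240+(u+.5)/4-.5,130+(v+.5)/4-.5)
D=lambda u,v:(110+(u+.5)/4-.5,165+(v+.5)/4-.5)
P={"p--":(S(247,472),D(486,350)),"p-+":(S(313,458),D(446,399)),"p+-":(S(271,524),D(421,325)),"p++":(S(338,510),D(380,373)),
"col":(S(483,337),D(167,50)),"post":(S(715,184),D(133,547)),"barend":(S(516,62),(248.5,332)),"lightTop":(S(326,292),D(365,90)),
"frametopcorner -y":(S(150,270),D(680,250)),"base -y front":(S(140,420),D(668,390)),"smallframe near corner top":(S(632,176),(0,0))}
q={}
for k,(u,v) in P.items():
    if v==(0,0):continue
    p,e=tri(a,u,b,v);q[k]=p;print(k,p.round(4),"gap",round(e,4))
for c,n in((a,0),(b,1)):print([plane(c,P[k][n],.048).round(4).tolist() for k in("p--","p-+","p+-","p++")])
m=sum(q[k] for k in("p--","p-+","p+-","p++"))/4
x=(q["p+-"]+q["p++"]-q["p--"]-q["p-+"]);y=(q["p-+"]+q["p++"]-q["p--"]-q["p+-"])
print("stage",m,"yaw",np.arctan2(x[1],x[0]),np.arctan2(-y[0],y[1]),np.linalg.norm(x)/2,np.linalg.norm(y)/2)
d=q["col"]-m;print("yaw col",np.arctan2(d[1],d[0])-np.arctan2(55,125),np.hypot(*d[:2]))
d=q["post"]-q["barend"];print("bar",d,np.arctan2(d[1],d[0]),np.hypot(*d[:2]))
# caps: dark blobs in scene/side on pallet
for n,c,box in(("scene0",a,(140,240,235,310)),("side0",b,(265,160,330,215))):
    im=cv2.imread(f"pics/{n}.png");x0,y0,x1,y1=box
    g=(im[y0:y1,x0:x1].max(2)<38).astype(np.uint8)
    k,_,st,ce=cv2.connectedComponentsWithStats(g)
    for i in range(1,k):
        if st[i,4]>25:print(n,st[i]+[x0,y0,0,0,0],(ce[i]+[x0,y0]).round(1),"plane z.026",plane(c,ce[i]+[x0,y0],.026).round(4))
E
```

```text
p-- [0.5945 0.0238 0.0459] gap 0.0011
p-+ [0.6019 0.0711 0.045 ] gap 0.0019
p+- [0.6426 0.016  0.0449] gap 0.0021
p++ [0.6502 0.0627 0.0434] gap 0.0026
col [0.755  0.0783 0.2758] gap 0.0025
post [0.633  0.3527 0.2062] gap 0.0028
barend [0.4256 0.3402 0.1884] gap 0.0012
lightTop [0.654  0.0404 0.2462] gap 0.0024
frametopcorner -y [0.4767 0.0061 0.1473] gap 0.0058
base -y front [ 0.4857 -0.0084  0.0154] gap 0.0033
[[0.5968, 0.0231, 0.048], [0.6053, 0.07, 0.048], [0.646, 0.0151, 0.048], [0.6549, 0.0611, 0.048]]
[[0.5933, 0.0253, 0.048], [0.6001, 0.0729, 0.048], [0.6405, 0.018, 0.048], [0.6472, 0.0658, 0.048]]
stage [0.62231176 0.04340241 0.04482249] yaw -0.16626274370102803 -0.15833155414912956 0.04889463003571329 0.047635643031189556
yaw col -0.15705605113880844 0.13721222680291367
bar [0.20737551 0.01253265 0.01780036] 0.06036114994293749 0.2077538630467106
scene0 [185 248  12  15 150] [190.3 255.1] plane z.026 [ 0.4659 -0.2564  0.026 ]
scene0 [147 262  20  21 317] [156.6 271.6] plane z.026 [ 0.4838 -0.355   0.026 ]
scene0 [163 280  18  25 329] [171.7 292.3] plane z.026 [ 0.5701 -0.3362  0.026 ]
side0 [309 182  13   8  41] [315.3 185.7] plane z.026 [ 0.4736 -0.3404  0.026 ]
side0 [308 201   8   8  28] [311.5 205.2] plane z.026 [ 0.4596 -0.2475  0.026 ]
```

```bash
cat >> h.py <<'E'
ST=np.array([.6225,.0435,0]);YS=-.160
xs=np.array([np.cos(YS),np.sin(YS),0]);ys=np.array([-xs[1],xs[0],0]);Z=np.array([0,0,1.])
H=ST-.110*xs+.094*Z
YB=.060;xb=np.array([np.cos(YB),np.sin(YB),0]);BM=np.array([.5155,.3456,.190])
def pose():
    from bench import get_state
    s=get_state();return np.array(s["ee_pos"]),R.from_rotvec(s["orientation"]),s
def want(y,z):
    y=y/np.linalg.norm(y);z=z-y*(z@y);z/=np.linalg.norm(z);return R.from_matrix(np.c_[np.cross(y,z),y,z])
def rows(p,Rt,label=""):
    p0,R0,s=pose();t=(R0.inv()*Rt).as_rotvec(degrees=True)/5;d=R0.inv().apply(p-p0)/.04
    print(label,"rows",np.r_[t,d].round(2).tolist(),"nrows>=",round(max(np.linalg.norm(t)*5/7.16,np.linalg.norm(d)*40/41.7),1))
def st():
    p,r,s=pose();print("t",round(s["time"],2),"p",p.round(4),"q",np.round(s["joint_positions"],3),"F",np.round(s["wrist_force"],1),"gap",round(s["finger_gap"],3));print(r.as_matrix().round(3).tolist())
fz=-xs*.5+Z*np.sqrt(.75);fx=xs*np.sqrt(.75)+Z*.5
E
python3 - <<'E'
from h import *
st()
for s in(1,-1):
    rows(H+.15*fz,want(-fz,s*fx),s)
E
```

```text
t 0.15 p [ 0.1501 -0.5807  0.2527] q [-1.536  0.105  0.097  1.564 -0.     1.353] F [-0.3  0.5  0.3] gap 0.999
[[-0.968, -0.0, 0.25], [-0.25, 0.001, -0.968], [-0.0, -1.0, -0.001]]
1 rows [5.32, -12.95, 3.46, -11.1, 0.74, -14.01] nrows>= 17.2
-1 rows [-3.87, 22.13, 5.94, -11.1, 0.74, -14.01] nrows>= 17.2
```

```bash
python3 - <<'E'
from h import *
rows(np.array([.42,-.22,.31]),want(-Z,xs),"wp")
E
```

```text
wp rows [0.01, -13.27, -0.01, -8.79, -1.42, -7.04] nrows>= 10.9
```

```bash
python3 -m pendant '[[0,-1.4,0,-1,-0.2,-0.7,0],[0,-13.3,0,-8.8,-1.4,-7,0.3],[0,-13.3,0,-8.8,-1.4,-7,0.3],[0,-13.3,0,-8.8,-1.4,-7,0.3],[0,-13.3,0,-8.8,-1.4,-7,0.3],[0,-13.3,0,-8.8,-1.4,-7,0.3],[0,-13.3,0,-8.8,-1.4,-7,0.3],[0,-13.3,0,-8.8,-1.4,-7,0.3],[0,-13.3,0,-8.8,-1.4,-7,0.3],[0,-13.3,0,-8.8,-1.4,-7,0.3],[0,-13.3,0,-8.8,-1.4,-7,0.3],[0,-13.3,0,-8.8,-1.4,-7,0.3]]' 40
python3 - <<'E'
from h import *
st();rows(H+.15*fz,want(-fz,fx),"pre")
import bench
d=bench.snapshot("wrist");np.savez("pics/w1.npz",**d);cv2.imwrite("pics/w1.png",d["pixels"][...,::-1])
E
```

```text
time: 1.15
ee_pos: [0.4236, -0.2171, 0.3104]
orientation: [-1.132, 1.319, -1.32]
wrist_force: [-0.1, 0.2, -0.3]
finger_gap: 0.348
t 1.15 p [ 0.4236 -0.2171  0.3104] q [-0.75  -0.253 -0.139  1.683  0.002  0.972] F [-0.1  0.2 -0.3] gap 0.348
[[-0.151, 0.002, 0.989], [-0.989, 0.0, -0.151], [-0.001, -1.0, 0.002]]
pre rows [5.98, 0.09, -0.03, -7.23, 2.17, -0.7] nrows>= 7.3
```

```bash
python3 -m pendant '[[6,0.1,0,-7.2,2.2,-0.7,0.3],[6,0.1,0,-7.2,2.2,-0.7,0.3],[6,0.1,0,-7.2,2.2,-0.7,0.3],[6,0.1,0,-7.2,2.2,-0.7,0.3],[6,0.1,0,-7.2,2.2,-0.7,0.3],[6,0.1,0,-7.2,2.2,-0.7,0.3],[6,0.1,0,-7.2,2.2,-0.7,0.3],[6,0.1,0,-7.2,2.2,-0.7,0.3],[6,0.1,0,-7.2,2.2,-0.7,0.3],[6,0.1,0,-7.2,2.2,-0.7,0.3]]'
python3 - <<'E'
from h import *
st();rows(H+.15*fz,want(-fz,fx),"pre");rows(H+.064*fz,want(-fz,fx),"grasp")
import bench
p,r,s=pose()
d=bench.snapshot("wrist");c=cam(d,(p,r.as_rotvec()))
im=d["pixels"][...,::-1].copy()
yf=np.cross(fz,fx)
for a in(-1,1):
  for b in(-1,1):
    for k in(.06,.038):
      for t in (-.005,.005):
        u=proj(c,H+a*k*yf+b*k*fz+t*fx);cv2.drawMarker(im,tuple(int(round(x)) for x in u),(0,0,255) if t>0 else (0,255,0),0,8,1)
cv2.imwrite("pics/w2.png",im)
E
```

```text
time: 2.03
ee_pos: [0.5017, 0.0634, 0.2352]
orientation: [-0.791, 0.927, -1.554]
wrist_force: [0.4, -0.2, -0.5]
finger_gap: 0.346
t 2.03 p [0.5017 0.0634 0.2352] q [-0.114 -0.841 -0.768  1.156 -0.033  1.617] F [ 0.4 -0.2 -0.5] gap 0.346
[[-0.17, 0.461, 0.871], [-0.985, -0.087, -0.147], [0.008, -0.883, 0.469]]
pre rows [0.4, -0.07, 0.14, 0.03, -0.48, -1.51] nrows>= 1.5
grasp rows [0.4, -0.07, 0.14, -0.0, 1.67, -1.44] nrows>= 2.1
```

View pics/w2.png

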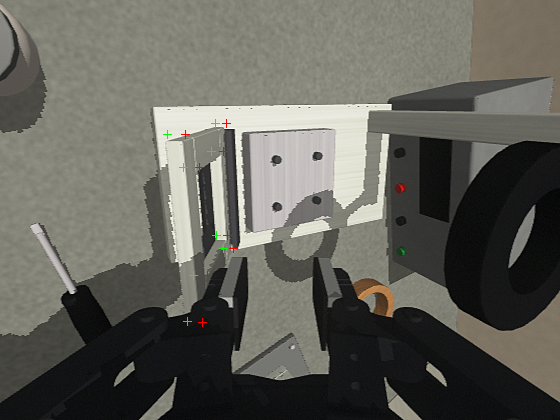

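The wrist view shows the frame at (170–230, 125–300), within about 5 px of the prediction. Joint 2 has reached its −0.84 limit, so a grasp straight along the plane falls just short. I'll turn the approach 40° within the frame's plane, with the wrist towards +y, and grip the upper member off-centre. That also keeps the fingers beside the bar.

```bash
cat >> h.py <<'E'
PH=np.radians(40)
fy=np.cross(fz,fx)
av=-fz*np.cos(PH)-fy*np.sin(PH)
G=H+fy*.032+fz*.051
E
python3 - <<'E'
from h import *
print(fy,av,G)
rows(G-.070*av,want(av,fx),"pre")
E
```

```text
[0.15931821 0.98722728 0.        ] [ 0.27572222 -0.69559988 -0.66341395] [0.49382889 0.09667889 0.1381673 ]
pre rows [0.44, 0.1, -7.88, -1.86, 0.62, -1.43] nrows>= 5.5
```

```bash
python3 -m pendant '[[0.4,0.1,-7.9,-1.86,0.6,-1.43,0.3],[0.4,0.1,-7.9,-1.86,0.6,-1.43,0.3],[0.4,0.1,-7.9,-1.86,0.6,-1.43,0.3],[0.4,0.1,-7.9,-1.86,0.6,-1.43,0.3],[0.4,0.1,-7.9,-1.86,0.6,-1.43,0.3],[0.4,0.1,-7.9,-1.86,0.6,-1.43,0.3],[0.4,0.1,-7.9,-1.86,0.6,-1.43,0.3],[0.4,0.1,-7.9,-1.86,0.6,-1.43,0.3],[0.4,0.1,-7.9,-1.86,0.6,-1.43,0.3]]'
python3 - <<'E'
from h import *
st();rows(G-.070*av,want(av,fx),"pre");rows(G-.003*av,want(av,fx),"grasp")
import bench
p,r,s=pose()
d=bench.snapshot("wrist");c=cam(d,(p,r.as_rotvec()))
im=d["pixels"][...,::-1].copy()
for a in(-1,1):
  for b in(-1,1):
    for k in(.06,.038):
      for t in (-.005,.005):
        u=proj(c,H+a*k*fy+b*k*fz+t*fx);cv2.drawMarker(im,tuple(int(round(x)) for x in u),(0,0,255) if t>0 else (0,255,0),0,8,1)
u=proj(c,G+p-p);cv2.drawMarker(im,tuple(int(round(x)) for x in u),(255,0,255),1,12,2)
u=proj(c,ST+.04*Z);cv2.drawMarker(im,tuple(int(round(x)) for x in u),(255,0,0),1,12,2)
cv2.imwrite("pics/w3.png",im)
E
```

```text
time: 2.83
ee_pos: [0.4758, 0.1413, 0.185]
orientation: [-1.162, 0.656, -2.154]
wrist_force: [-0.6, -0.4, 0.5]
finger_gap: 0.351
t 2.83 p [0.4758 0.1413 0.185 ] q [ 0.451 -0.054 -0.361  1.357 -0.843  2.419] F [-0.6 -0.4  0.5] gap 0.351
[[-0.438, 0.269, 0.858], [-0.702, -0.699, -0.139], [0.562, -0.663, 0.495]]
pre rows [0.05, 0.04, 0.06, -0.06, -0.07, -0.05] nrows>= 0.1
grasp rows [0.05, 0.04, 0.06, -0.07, 1.6, -0.04] nrows>= 1.5
```

View pics/w3.png

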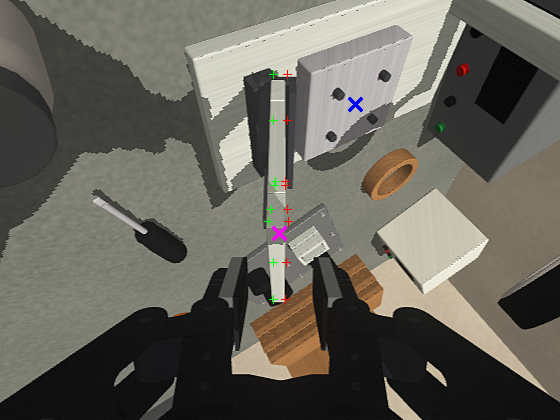

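The frame is seen edge-on at x≈270–287, centred between the jaws and within 2–3 px of the overlay. The pose is reached, so I grasp.

```bash
python3 -m pendant '[[0,0,0,-0.07,0.8,-0.05,0.3],[0,0,0,-0.07,1.6,-0.05,0.3],[0,0,0,-0.07,1.6,-0.05,0.3],[0,0,0,-0.07,1.6,-0.05,1],[0,0,0,-0.07,1.6,-0.05,1],[0,0,0,-0.07,1.6,-0.05,1],[0,0,0,-0.07,1.6,-0.05,1],[0,0,0,-0.07,1.6,-0.05,1],[0,0,0,-0.07,1.6,-0.05,1]]' 70
python3 - <<'E'
from h import *
st()
p,r,s=pose()
rows(p+.03*fz,r,"lift1");rows(p+.03*fz+np.array([0,0,.1]),r,"lift2")
E
```

```text
time: 3.63
ee_pos: [0.4939, 0.0997, 0.1458]
orientation: [-1.151, 0.652, -2.158]
wrist_force: [-7.6, -2.4, 10.2]
finger_gap: 0.099
t 3.63 p [0.4939 0.0997 0.1458] q [ 0.362 -0.109 -0.487  1.176 -0.849  2.283] F [-7.6 -2.4 10.2] gap 0.099
[[-0.443, 0.276, 0.853], [-0.702, -0.698, -0.139], [0.557, -0.66, 0.503]]
lift1 rows [0.0, 0.0, 0.0, 0.48, -0.57, 0.0] nrows>= 0.7
lift2 rows [0.0, 0.0, 0.0, 1.88, -2.22, 1.26] nrows>= 3.0
```

```bash
python3 -m pendant '[[0,0,0,0.2,-0.23,0,1],[0,0,0,0.4,-0.47,0,1],[0,0,0,0.6,-0.71,0,1],[0,0,0,0.7,-0.83,0,1],[0,0,0,1.3,-1.5,0.6,1],[0,0,0,1.9,-2.2,1.25,1],[0,0,0,2.1,-2.5,1.25,1],[0,0,0,2.1,-2.5,1.25,1]]'
python3 - <<'E'
from h import *
st()
bz=Z;bx=xb;by=np.cross(bz,bx)
a2=-bz*np.cos(PH)-by*np.sin(PH)
# frame centre -> tcp offset
off=by*.032+bz*.051-.003*a2
E2=BM-xb*.135
rows(E2+off+np.array([0,0,-.008]),want(a2,bx),"prethread")
rows(E2-np.array([.0,.10,0])+off+np.array([0,0,.05]),want(a2,bx),"mid")
E
```

```text
time: 4.3
ee_pos: [0.4728, 0.1043, 0.2872]
orientation: [-1.142, 0.654, -2.157]
wrist_force: [-0.1, 0.0, -1.0]
finger_gap: 0.102
t 4.3 p [0.4728 0.1043 0.2872] q [ 0.386 -0.22  -0.326  1.468 -0.847  2.319] F [-0.1  0.  -1. ] gap 0.102
[[-0.446, 0.28, 0.85], [-0.705, -0.695, -0.141], [0.552, -0.662, 0.507]]
prethread rows [-3.05, -5.82, 0.65, -4.37, -4.44, -3.6] nrows>= 6.9
mid rows [-3.05, -5.82, 0.65, -1.81, -3.66, -2.51] nrows>= 4.6
```

```bash
python3 -m pendant '[[-3,-5.8,0.65,-1.8,-3.7,-2.5,1],[-3,-5.8,0.65,-1.8,-3.7,-2.5,1],[-3,-5.8,0.65,-1.8,-3.7,-2.5,1],[-3,-5.8,0.65,-1.8,-3.7,-2.5,1],[-3,-5.8,0.65,-1.8,-3.7,-2.5,1],[-3,-5.8,0.65,-1.8,-3.7,-2.5,1],[-3,-5.8,0.65,-4.37,-4.44,-3.6,1],[-3,-5.8,0.65,-4.37,-4.44,-3.6,1],[-3,-5.8,0.65,-4.37,-4.44,-3.6,1],[-3,-5.8,0.65,-4.37,-4.44,-3.6,1],[-3,-5.8,0.65,-4.37,-4.44,-3.6,1],[-3,-5.8,0.65,-4.37,-4.44,-3.6,1]]'
python3 - <<'E'
from h import *
st()
import bench
ims=[]
for n,(x,y) in (("scene",(270,100)),("side",(130,230))):
    d=bench.snapshot(n);im=d["pixels"][...,::-1][y:y+180,x:x+200];ims.append(cv2.resize(im,None,fx=2,fy=2,interpolation=cv2.INTER_CUBIC));np.savez(f"pics/{n}1.npz",**d)
cv2.imwrite("pics/thr.png",np.hstack(ims))
E
```

```text
time: 5.3
ee_pos: [0.3773, 0.3698, 0.2293]
orientation: [-1.715, 0.734, -1.661]
wrist_force: [-0.1, 0.1, -0.7]
finger_gap: 0.102
t 5.3 p [0.3773 0.3698 0.2293] q [ 0.786  0.513  0.386  1.956 -0.502  2.429] F [-0.1  0.1 -0.7] gap 0.102
[[0.049, 0.036, 0.998], [-0.762, -0.644, 0.061], [0.645, -0.764, -0.004]]
```

View pics/thr.png

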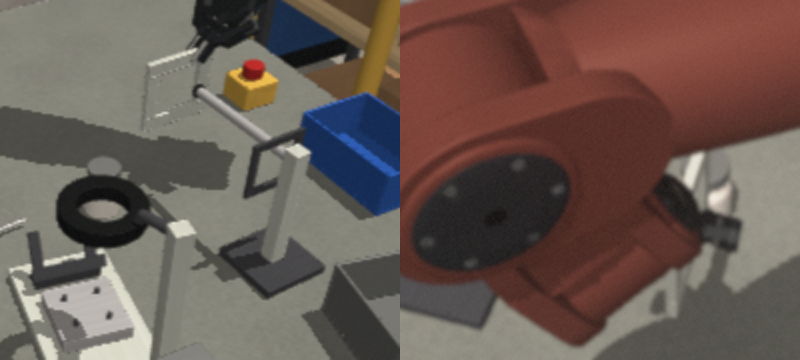

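```bash
python3 - <<'E'
from h import *
p,r,s=pose();M=r.as_matrix();x,y,z=M.T
bz=-(y*np.cos(PH))+x*np.sin(PH); by=-y*np.sin(PH)-x*np.cos(PH)
print(by.round(3),bz.round(3))
C=p+.003*y-by*.032-bz*.051
q=np.array([C-BM]);print("frame centre in bar:",[(C-BM)@xb,(C-BM)@np.cross(Z,xb),(C-BM)[2]])
c=cam(load("scene1"));f=lambda P:((proj(c,P)-[270,100])*2).round(0).tolist()
for a,b in((-1,1),(1,1),(1,-1),(-1,-1)):print("outer",a,b,f(C+.06*(a*by+b*bz)),"inner",f(C+.038*(a*by+b*bz)))
print("bar at frame",f(BM-.135*xb),"end",f(BM-.09*xb))
E
```

```text
[-0.06   0.998 -0.002] [0.002 0.002 1.   ]
frame centre in bar: [np.float64(-0.13634791418980574), np.float64(-0.0018763943592359257), np.float64(-0.012476888373498779)]
outer -1 1 [148.0, 59.0] inner [159.0, 68.0]
outer 1 1 [212.0, 38.0] inner [199.0, 55.0]
outer 1 -1 [202.0, 104.0] inner [193.0, 97.0]
outer -1 -1 [142.0, 126.0] inner [154.0, 110.0]
bar at frame [179.0, 76.0] end [197.0, 89.0]
```

```bash
python3 - <<'E'
import cv2
im=cv2.imread("pics/thr.png")[20:150,120:280];cv2.imwrite("pics/thr2.png",cv2.resize(im,None,fx=4,fy=4,interpolation=cv2.INTER_CUBIC))
E
```

```text
(no output)
```

View pics/thr2.png

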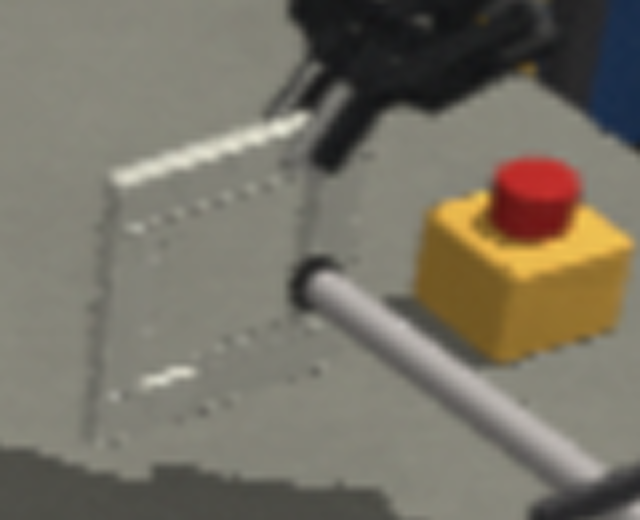

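The enlarged view shows the frame upright in front of the bar's end (collar at (318,285) in the crop). It hangs about 5–7 mm lower than predicted, and the bar lines up well inside the window. I'll thread it on.

```bash
python3 -m pendant '[[0,0,0,0,0,0.6,1],[0,0,0,0,0,1.2,1],[0,0,0,0,0,1.8,1],[0,0,0,0,0,2.4,1],[0,0,0,0,0,2.9,1],[0,0,0,0,0,2.9,1],[0,0,0,0,0,2.9,1]]'
python3 - <<'E'
from h import *
st();p,r,s=pose()
rows(p-.012*Z,r,"down12")
import bench
d=bench.snapshot("scene");x,y=310,110;im=d["pixels"][...,::-1][y:y+120,x:x+140];np.savez("pics/scene2.npz",**d)
cv2.imwrite("pics/on.png",cv2.resize(im,None,fx=5,fy=5,interpolation=cv2.INTER_CUBIC))
M=r.as_matrix();x,y,z=M.T
C=p+.003*y-np.cross(Z,z)*.032-Z*.051
print([(C-BM)@xb,(C-BM)@np.cross(Z,xb),(C-BM)[2]])
E
```

```text
time: 5.98
ee_pos: [0.494, 0.3761, 0.2299]
orientation: [-1.712, 0.737, -1.663]
wrist_force: [0.3, 0.2, -2.6]
finger_gap: 0.098
t 5.98 p [0.494  0.3761 0.2299] q [ 0.679  0.777  0.753  2.005 -0.55   2.322] F [ 0.3  0.2 -2.6] gap 0.098
[[0.046, 0.036, 0.998], [-0.763, -0.643, 0.058], [0.644, -0.765, -0.002]]
down12 rows [0.0, 0.0, 0.0, -0.19, 0.23, 0.0] nrows>= 0.3
[np.float64(-0.019676847893308536), np.float64(-0.0022408664104314963), np.float64(-0.013361668085387496)]
```

View pics/on.png

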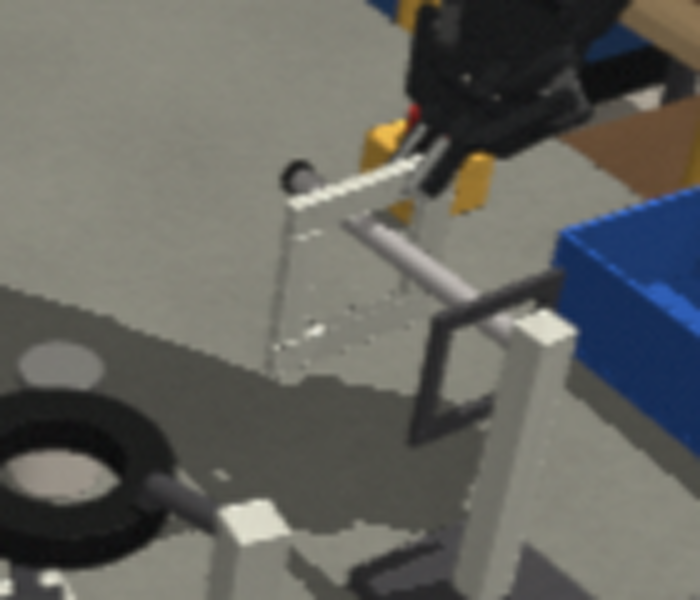

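The bar now passes through the window just under the top member (around (350,220)). I'll lower it until the force shows contact.

```bash
python3 -m pendant '[[0,0,0,-0.06,0.08,0,1],[0,0,0,-0.12,0.15,0,1],[0,0,0,-0.16,0.19,0,1],[0,0,0,-0.16,0.19,0,1]]'
```

```text
time: 6.37
ee_pos: [0.4922, 0.3771, 0.2185]
orientation: [-1.716, 0.734, -1.66]
wrist_force: [-0.1, -0.1, -2.9]
finger_gap: 0.103
```

```bash
python3 -m pendant '[[0,0,0,-0.03,0.04,0,1],[0,0,0,-0.065,0.075,0,1],[0,0,0,-0.065,0.075,0,1]]'
```

```text
time: 6.62
ee_pos: [0.4925, 0.3772, 0.2173]
orientation: [-1.714, 0.732, -1.661]
wrist_force: [-4.3, 1.2, 11.7]
finger_gap: 0.099
```

Contact: 11.7 N upwards. I release and back out along the approach.

```bash
python3 -m pendant '[[0,0,0,0,0,0,0.6],[0,0,0,0,0,0,0.5],[0,0,0,0,0,0,0.4],[0,0,0,0,0,0,0.4],[0,0,0,0,-0.5,0,0.4],[0,0,0,0,-1.2,0,0.4],[0,0,0,0,-2.2,0,0.4],[0,0,0,0,-3,0,0.4],[0,0,0,0,-3,0,0.4]]'
python3 - <<'E'
from h import *
st()
import bench
d=bench.snapshot("scene");x,y=310,110;im=d["pixels"][...,::-1][y:y+120,x:x+140];np.savez("pics/scene3.npz",**d)
cv2.imwrite("pics/hung.png",cv2.resize(im,None,fx=5,fy=5,interpolation=cv2.INTER_CUBIC))
E
```

```text
time: 7.37
ee_pos: [0.4749, 0.421, 0.2796]
orientation: [-1.664, 0.721, -1.641]
wrist_force: [-1.1, -0.4, 0.5]
finger_gap: 0.298
t 7.37 p [0.4749 0.421  0.2796] q [ 0.744  0.843  0.953  2.112 -0.527  2.355] F [-1.1 -0.4  0.5] gap 0.298
[[0.051, 0.075, 0.996], [-0.784, -0.614, 0.087], [0.618, -0.786, 0.028]]
```

View pics/hung.png

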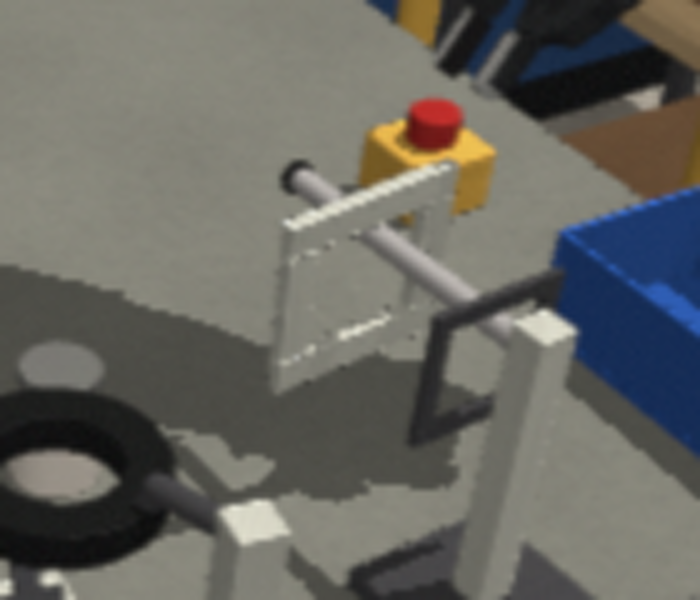

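The frame hangs on the bar with the gripper clear: top edge from (290,225) to (450,170), bar through the window. That makes 10 pictures viewed. Now for the cap: I travel high to the pallet and measure it with the wrist camera by numbers.

```bash
python3 - <<'E'
from h import *
rows(np.array([.44,.38,.40]),want(-Z,xs),"W1")
rows(np.array([.47,.05,.40]),want(-Z,xs),"W2 from here")
E
```

```text
W1 rows [-1.25, 2.61, 7.56, 2.61, -1.8, -0.87] nrows>= 5.7
W2 from here rows [-1.25, 2.61, 7.56, 9.12, 3.32, -0.84] nrows>= 9.3
```

```bash
python3 -m pendant '[[0,0,0,0.5,-1,0,0.4],[0,0,0,1.2,-1.6,-0.4,0.4],[-1.2,2.6,7.5,2.6,-1.8,-0.9,0.4],[-1.2,2.6,7.5,2.6,-1.8,-0.9,0.4],[-1.2,2.6,7.5,2.6,-1.8,-0.9,0.4],[-1.2,2.6,7.5,2.6,-1.8,-0.9,0.4],[-1.2,2.6,7.5,9.1,3.3,-0.8,0.4],[-1.2,2.6,7.5,9.1,3.3,-0.8,0.4],[-1.2,2.6,7.5,9.1,3.3,-0.8,0.4],[-1.2,2.6,7.5,9.1,3.3,-0.8,0.4],[-1.2,2.6,7.5,9.1,3.3,-0.8,0.4],[-1.2,2.6,7.5,9.1,3.3,-0.8,0.4]]'
python3 - <<'E'
from h import *
st();rows(np.array([.47,-.335,.30]),want(-Z,ys),"view")
E
```

```text
time: 8.42
ee_pos: [0.4619, 0.1383, 0.3976]
orientation: [-1.134, 1.322, -1.332]
wrist_force: [1.3, -0.8, 0.4]
finger_gap: 0.297
t 8.42 p [0.4619 0.1383 0.3976] q [ 0.023 -0.162  0.104  1.836 -0.008  1.754] F [ 1.3 -0.8  0.4] gap 0.297
[[-0.159, 0.001, 0.987], [-0.987, -0.008, -0.159], [0.007, -1.0, 0.002]]
view rows [0.05, -18.0, 0.08, 11.63, 2.53, 2.08] nrows>= 12.6
```

```bash
python3 -m pendant '[[0,-18,0,11.6,0.5,2.1,0],[0,-18,0,11.6,0.5,2.1,0],[0,-18,0,11.6,0.5,2.1,0],[0,-18,0,11.6,0.5,2.1,0],[0,-18,0,11.6,0.5,2.1,0],[0,-18,0,11.6,0.5,2.1,0],[0,-18,0,11.6,1.5,2.1,0],[0,-18,0,11.6,2.5,2.1,0],[0,-18,0,11.6,2.5,2.1,0],[0,-18,0,11.6,2.5,2.1,0],[0,-18,0,11.6,2.5,2.1,0],[0,-18,0,11.6,2.5,2.1,0]]'
python3 -m pendant '[[0,0,0,0,0,0,-0.6],[0,0,0,0,0,0,-0.6],[0,0,0,0,0,0,-0.6]]'
python3 - <<'E'
from h import *
import bench
st();p,r,s=pose()
rows(np.array([.47,-.335,.30]),want(-Z,ys),"view")
d=bench.snapshot("wrist");np.savez("pics/w4.npz",p=p,r=r.as_rotvec(),**d)
im=d["pixels"][...,::-1].copy();c=cam(d,(p,r.as_rotvec()))
g=(im.max(2)<45).astype(np.uint8)
cs,_=cv2.findContours(g,cv2.RETR_EXTERNAL,cv2.CHAIN_APPROX_NONE)
for k in cs:
    if cv2.contourArea(k)>150:
        (u,v),ax,an=cv2.fitEllipse(k);print((round(u),round(v)),np.round(ax),cv2.contourArea(k),cv2.boundingRect(k),plane(c,(u,v),.026).round(4))
        cv2.drawContours(im,[k],-1,(0,255,0),1)
cv2.imwrite("pics/w4.png",im)
E
```

```text
time: 9.42
ee_pos: [0.4707, -0.3021, 0.3118]
orientation: [-1.558, 0.282, -0.284]
wrist_force: [0.3, -0.2, 0.0]
finger_gap: 0.501
time: 9.67
ee_pos: [0.4714, -0.3001, 0.3128]
orientation: [-1.557, 0.288, -0.29]
wrist_force: [0.1, 0.2, 0.1]
finger_gap: 0.799
t 9.67 p [ 0.4714 -0.3001  0.3128] q [-0.799 -0.004  0.094  1.665 -0.004 -0.431] F [0.1 0.2 0.1] gap 0.799
[[0.933, 0.0, 0.36], [-0.36, -0.006, 0.933], [0.003, -1.0, -0.005]]
view rows [0.06, -2.39, 0.02, 0.28, 0.33, -0.83] nrows>= 1.7
(281, 358) [149. 555.] 42284.0 (0, 264, 560, 156) [ 0.7213 -0.3968  0.026 ]
(284, 265) [32. 48.] 1197.0 (269, 241, 32, 47) [ 0.5859 -0.3397  0.026 ]
(241, 195) [42. 45.] 1507.5 (220, 173, 44, 46) [ 0.4797 -0.3559  0.026 ]
(313, 152) [30. 32.] 750.0 (298, 136, 31, 33) [ 0.4617 -0.2563  0.026 ]
(553, 126) [16. 30.] 254.5 (545, 112, 15, 31) [0.5323 0.0125 0.026 ]
(478, 25) [25. 92.] 1663.0 (443, 0, 73, 50) [ 0.3973 -0.0467  0.026 ]
```

View pics/w4.png

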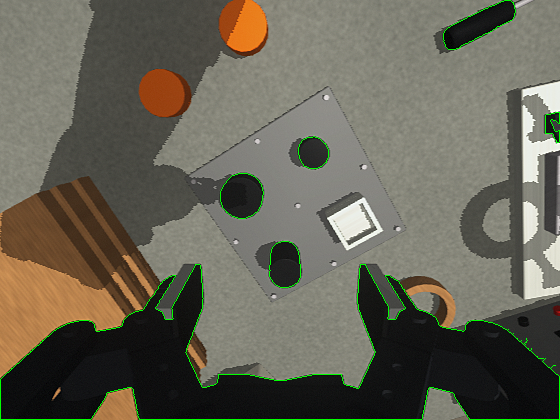

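The wrist view shows the wide cap at (241,195), about 44 px across, 101 mm from the small cap at (313,152). Both agree with the stated sizes. I'll cross-check the stage centre from the earlier wrist view and work out the pick.

```bash
cat >> h.py <<'E'
AL=np.radians(55);ca=xs*np.cos(AL)-Z*np.sin(AL);RC=want(ca,ys)
def captcp(b): return b-.003*xs+.024*Z-.003*ca   # b = cap underside centre
CAP=np.array([.481,-.3555,.010])
E
python3 - <<'E'
from h import *
d=load("w4");c=cam(d,(np.array([.4758,.1413,.185]),np.array([-1.162,.656,-2.154])))
print("stage by wrist",[plane(c,u,.046).round(4).tolist() for u in((338,94),(384,76),(331,137),(372,119),(356.2,106.5))])
d2=np.load("pics/w4.npz");w=cam(d2,(d2["p"],d2["r"]));a=cam(load("scene0"))
print(tri(a,(156.6,271.6),w,(241,195)),tri(a,(190.3,255.1),w,(313,152)))
rows(captcp(CAP)-.10*ca,RC,"pre");rows(captcp(CAP),RC,"grasp")
E
```

```text
stage by wrist [[0.6001, 0.0754, 0.046], [0.647, 0.0678, 0.046], [0.5929, 0.0278, 0.046], [0.6401, 0.0206, 0.046], [0.6197, 0.0496, 0.046]]
(array([ 0.47995544, -0.35594812,  0.02227829]), np.float64(0.002069274786490309)) (array([ 0.46200054, -0.25583121,  0.02192417]), np.float64(1.0919849281295367e-05))
pre rows [0.79, -2.28, -6.94, -0.83, 4.89, -1.51] nrows>= 5.1
grasp rows [0.79, -2.28, -6.94, 0.57, 6.94, -1.2] nrows>= 6.8
```

```bash
python3 -m pendant '[[0.8,-2.3,-6.9,-0.83,2,-1.5,-0.6],[0.8,-2.3,-6.9,-0.83,3,-1.5,-0.6],[0.8,-2.3,-6.9,-0.83,4.9,-1.5,-0.6],[0.8,-2.3,-6.9,-0.83,4.9,-1.5,-0.6],[0.8,-2.3,-6.9,-0.83,4.9,-1.5,-0.6],[0.8,-2.3,-6.9,-0.83,4.9,-1.5,-0.6],[0.8,-2.3,-6.9,-0.83,4.9,-1.5,-0.6],[0.8,-2.3,-6.9,-0.83,4.9,-1.5,-0.6],[0.8,-2.3,-6.9,-0.83,4.9,-1.5,-0.6],[0.8,-2.3,-6.9,-0.83,4.9,-1.5,-0.6]]'
sed -i 's/CAP=np.array(.*/CAP=np.array([.480,-.356,.010])/' h.py
python3 - <<'E'
from h import *
import bench
st();rows(captcp(CAP),RC,"grasp")
p,r,s=pose();d=bench.snapshot("wrist");np.savez("pics/w5.npz",p=p,r=r.as_rotvec(),**d)
im=d["pixels"][...,::-1].copy();c=cam(d,(p,r.as_rotvec()))
cv2.imwrite("pics/w5.png",im)
g=(im.max(2)<45).astype(np.uint8)
cs,_=cv2.findContours(g,cv2.RETR_EXTERNAL,cv2.CHAIN_APPROX_NONE)
for k in cs:
    if cv2.contourArea(k)>150:
        (u,v),ax,an=cv2.fitEllipse(k);print((round(u),round(v)),np.round(ax),cv2.contourArea(k),cv2.boundingRect(k),plane(c,(u,v),.026).round(4))
print("expected cap centre px",proj(c,CAP+.016*Z))
E
```

```text
time: 10.55
ee_pos: [0.4214, -0.3471, 0.121]
orientation: [-1.565, -0.36, -0.598]
wrist_force: [0.6, -0.6, -0.1]
finger_gap: 0.805
t 10.55 p [ 0.4214 -0.3471  0.121 ] q [-1.203 -0.625 -0.866  0.992  0.516 -0.958] F [ 0.6 -0.6 -0.1] gap 0.805
[[0.811, 0.564, 0.156], [-0.126, -0.092, 0.988], [0.572, -0.82, -0.004]]
grasp rows [0.01, 0.06, -0.02, -0.09, 2.51, 0.02] nrows>= 2.4
(284, 359) [152. 533.] 40173.5 (0, 264, 560, 156) [ 0.8522 -0.4088  0.026 ]
(319, 288) [47. 85.] 3040.5 (296, 248, 48, 77) [ 0.6095 -0.3379  0.026 ]
(282, 208) [77. 80.] 4802.0 (245, 169, 75, 78) [ 0.4793 -0.3549  0.026 ]
(432, 176) [65. 75.] 3787.5 (398, 140, 72, 73) [ 0.4622 -0.2556  0.026 ]
expected cap centre px [280.73401003 208.91759429]
```

The closer view confirms the cap at (0.4793, −0.3549), so I grasp it.

```bash
python3 -m pendant '[[0,0,0,-0.05,0.9,0.03,-0.6],[0,0,0,-0.09,1.8,0.03,-0.6],[0,0,0,-0.09,2.5,0.03,-0.6],[0,0,0,-0.09,2.5,0.03,-0.6],[0,0,0,-0.09,2.5,0.03,-0.6],[0,0,0,-0.09,2.5,0.03,1],[0,0,0,-0.09,2.5,0.03,1],[0,0,0,-0.09,2.5,0.03,1],[0,0,0,-0.09,2.5,0.03,1],[0,0,0,-0.09,2.5,0.03,1]]' 40
python3 - <<'E'
from h import *
st();p,r,s=pose();print("err from planned tcp",(p-captcp(CAP)).round(4))
rows(p+.15*Z,r,"up")
E
```

```text
time: 11.43
ee_pos: [0.4749, -0.3551, 0.0368]
orientation: [-1.565, -0.363, -0.6]
wrist_force: [-1.6, 2.6, 8.9]
finger_gap: 0.596
t 11.43 p [ 0.4749 -0.3551  0.0368] q [-1.095 -0.381 -0.862  0.695  0.48  -0.842] F [-1.6  2.6  8.9] gap 0.596
[[0.809, 0.567, 0.156], [-0.126, -0.092, 0.988], [0.574, -0.819, -0.003]]
err from planned tcp [-0.0004  0.0002  0.0003]
up rows [0.0, 0.0, 0.0, 2.15, -3.07, -0.01] nrows>= 3.6
```

```bash
python3 - <<'E'
from h import *
T=captcp(ST+.040*Z);rows(T-.12*ca+.02*Z,RC,"preplace")
E
python3 -m pendant '[[0,0,0,0.5,-0.75,0,1],[0,0,0,1.1,-1.5,0,1],[0,0,0,1.7,-2.4,0,1],[0,0,0,2.1,-3,0,1],[0,0,0,2.1,-3,0,1]]'
python3 - <<'E'
from h import *
st();T=captcp(ST+.040*Z);rows(T-.12*ca+.02*Z,RC,"preplace")
E
```

```text
preplace rows [0.01, 0.06, 0.01, 2.35, -2.91, 10.41] nrows>= 10.6
time: 11.85
ee_pos: [0.4759, -0.3567, 0.1902]
orientation: [-1.572, -0.367, -0.602]
wrist_force: [0.2, -0.6, 0.7]
finger_gap: 0.594
t 11.85 p [ 0.4759 -0.3567  0.1902] q [-1.094 -0.523 -0.679  1.01   0.479 -0.841] F [ 0.2 -0.6  0.7] gap 0.594
[[0.807, 0.569, 0.156], [-0.121, -0.099, 0.988], [0.578, -0.816, -0.011]]
preplace rows [0.08, 0.1, 0.06, 0.17, 0.15, 10.46] nrows>= 10.0
```

```bash
python3 -m pendant '[[0.1,0.1,0.06,0.17,0.15,8.5,1],[0.1,0.1,0.06,0.17,0.15,8.5,1],[0.1,0.1,0.06,0.17,0.15,8.5,1],[0.1,0.1,0.06,0.17,0.15,8.5,1],[0.1,0.1,0.06,0.17,0.15,8.5,1],[0.1,0.1,0.06,0.17,0.15,8.5,1],[0.1,0.1,0.06,0.17,0.15,8.5,1],[0.1,0.1,0.06,0.17,0.15,8.5,1],[0.1,0.1,0.06,0.17,0.15,8.5,1],[0.1,0.1,0.06,0.17,0.15,8.5,1],[0.1,0.1,0.06,0.17,0.15,8.5,1],[0.1,0.1,0.06,0.17,0.15,8.5,1]]'
python3 - <<'E'
from h import *
import bench
st();p,r,s=pose();T=captcp(ST+.040*Z);rows(T-.12*ca+.02*Z,RC,"preplace")
d=bench.snapshot("wrist");np.savez("pics/w6.npz",p=p,r=r.as_rotvec(),**d)
im=d["pixels"][...,::-1].copy();c=cam(d,(p,r.as_rotvec()))
e=[proj(c,ST+.044*Z+.024*(i*xs+j*ys)) for i in(-1,1) for j in(-1,1)];print("expected pins",np.round(e))
g=(im.max(2)<75).astype(np.uint8)
cs,_=cv2.findContours(g,cv2.RETR_LIST,cv2.CHAIN_APPROX_NONE)
for k in cs:
    A=cv2.contourArea(k)
    if 15<A<500:
        m=cv2.moments(k);u=np.array([m["m10"],m["m01"]])/m["m00"]
        if min(np.linalg.norm(u-x) for x in e)<40:print(u.round(1),A,cv2.boundingRect(k)[2:],plane(c,u,.044).round(4))
cv2.imwrite("pics/w6.png",im)
E
```

```text
time: 12.85
ee_pos: [0.5528, -0.0198, 0.1796]
orientation: [-1.554, -0.338, -0.587]
wrist_force: [-0.2, -0.2, -0.5]
finger_gap: 0.59
t 12.85 p [ 0.5528 -0.0198  0.1796] q [-0.325 -0.842 -0.908  0.925  0.1   -0.132] F [-0.2 -0.2 -0.5] gap 0.59
[[0.821, 0.549, 0.159], [-0.138, -0.079, 0.987], [0.554, -0.832, 0.011]]
preplace rows [-0.1, -0.07, -0.27, -0.25, -0.3, 1.84] nrows>= 1.8
expected pins [[345. 148.]
 [410. 147.]
 [337. 192.]
 [394. 192.]]
[337.5 191.4] 83.0 (10, 12) [0.6414 0.0166 0.044 ]
[394.  188.6] 46.5 (10, 12) [0.6459 0.0634 0.044 ]
[344.9 143.4] 49.0 (11, 14) [0.5907 0.0235 0.044 ]
[410.3 143.5] 63.0 (13, 14) [0.5989 0.0706 0.044 ]
```

All four pins are found in the wrist view, giving a stage centre of about (0.619, 0.0435) against (0.6225, 0.0435) from the fixed cameras. I'll use (0.6205, 0.044). Joint 2 is at its limit here, but it frees up further forward.

```bash
cat >> h.py <<'E'
ST2=np.array([.6205,.044,.040])
E
python3 - <<'E'
from h import *
T=captcp(ST2+.014*Z);rows(T-.06*ca,RC,"wp");rows(T,RC,"hover")
E
```

```text
wp rows [-0.1, -0.08, -0.27, -0.34, 1.3, 1.84] nrows>= 2.2
hover rows [-0.1, -0.08, -0.27, -0.31, 2.8, 1.83] nrows>= 3.2
```

```bash
python3 -m pendant '[[-0.1,-0.08,-0.27,-0.34,0.6,1,1],[-0.1,-0.08,-0.27,-0.34,1.3,1.84,1],[-0.1,-0.08,-0.27,-0.34,1.3,1.84,1],[-0.1,-0.08,-0.27,-0.34,1.3,1.84,1],[-0.1,-0.08,-0.27,-0.34,1.3,1.84,1]]'
python3 - <<'E'
from h import *
st();T=captcp(ST2+.014*Z);rows(T,RC,"hover")
E
```

```text
time: 13.32
ee_pos: [0.5817, 0.0503, 0.1291]
orientation: [-1.563, -0.358, -0.601]
wrist_force: [1.5, 0.2, 0.3]
finger_gap: 0.593
t 13.32 p [0.5817 0.0503 0.1291] q [-0.129 -0.696 -0.927  0.731 -0.018  0.025] F [1.5 0.2 0.3] gap 0.593
[[0.81, 0.565, 0.158], [-0.13, -0.091, 0.987], [0.573, -0.82, -0.0]]
hover rows [-0.0, 0.01, -0.01, 0.01, 1.49, -0.0] nrows>= 1.4
```

```bash
python3 -m pendant '[[0,0,0,0,0.5,0,1],[0,0,0,0,1,0,1],[0,0,0,0,1.5,0,1],[0,0,0,0,1.5,0,1],[0,0,0,0,1.5,0,1]]'
python3 - <<'E'
from h import *
import bench
st();rows(captcp(ST2+.001*Z),RC,"place")
p,r,s=pose();out=[]
b=p+.003*ca+.003*xs-.024*Z;print("cap base est",b)
for n,w in(("scene",50),("side",50)):
    d=bench.snapshot(n);np.savez(f"pics/{n}4.npz",**d);c=cam(d);im=d["pixels"][...,::-1]
    u=proj(c,ST2+.02*Z);x,y=int(u[0]-w),int(u[1]-w)
    e=[proj(c,ST2+.004*Z+.024*(i*xs+j*ys)) for i in(-1,1) for j in(-1,1)]
    k=4;cr=cv2.resize(im[y:y+2*w,x:x+2*w],None,fx=k,fy=k,interpolation=cv2.INTER_CUBIC)
    for q in e: cv2.drawMarker(cr,tuple(((q-[x,y]+.5)*k).astype(int).tolist()),(0,255,255),0,6,1)
    for z in(0,.032):
        pts=np.array([(proj(c,b+z*Z+.026*(np.cos(t)*xs+np.sin(t)*ys))-[x,y]+.5)*k for t in np.linspace(0,6.28,40)]).astype(np.int32)
        cv2.polylines(cr,[pts],True,(0,0,255) if z else (0,255,0),1)
    out.append(cr);print(n,"origin",x,y)
cv2.imwrite("pics/hover.png",np.hstack(out))
E
```

```text
time: 13.73
ee_pos: [0.6157, 0.044, 0.0804]
orientation: [-1.563, -0.357, -0.602]
wrist_force: [-0.2, -0.3, -0.6]
finger_gap: 0.589
t 13.73 p [0.6157 0.044  0.0804] q [-0.133 -0.503 -0.892  0.572 -0.016  0.023] F [-0.2 -0.3 -0.6] gap 0.589
[[0.809, 0.565, 0.16], [-0.131, -0.092, 0.987], [0.573, -0.82, -0.0]]
place rows [0.01, -0.01, -0.01, -0.18, 0.27, 0.02] nrows>= 0.3
cap base est [0.62031884 0.0432671  0.05392873]
scene origin 262 197
side origin 167 201
```

View pics/hover.png

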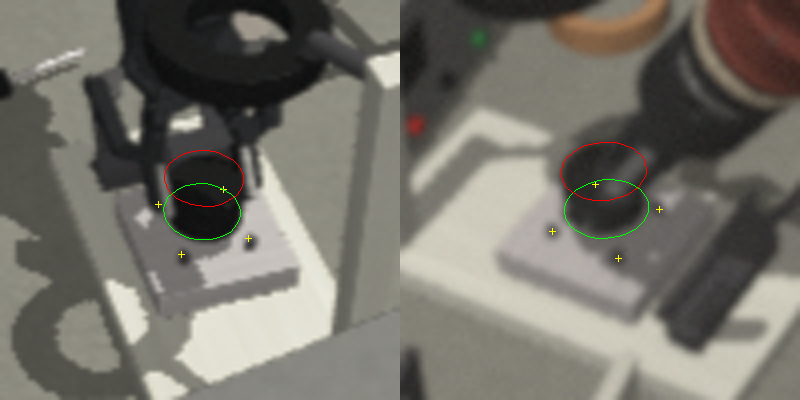

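The cap hovers between the pins: scene-crop pins at (249,243) and (183,259), cap bottom at about row 240. I'll measure the cap against the pins numerically in both views, which cancels the calibration bias.

```bash
python3 - <<'E'
from h import *
b=np.array([.62032,.04327,.05393])
for n in("scene","side"):
    d=load(n+"4");c=cam(d);g=d["pixels"].max(2).astype(float)
    # pins: intensity-weighted dark centroid in 7x7 window around expected
    for i in(-1,1):
        for j in(-1,1):
            q=proj(c,ST2+.004*Z+.024*(i*xs+j*ys));u0,v0=np.round(q).astype(int)
            W=g[v0-4:v0+6,u0-4:u0+5];w=np.clip(np.median(W)-25-W,0,None)
            if w.sum()==0: continue
            vv,uu=np.mgrid[v0-4:v0+6,u0-4:u0+5];print(n,"pin",i,j,"obs-exp",round((w*uu).sum()/w.sum()-q[0],2),round((w*vv).sum()/w.sum()-q[1],2),round(w.sum()))
    lo=[proj(c,b+.026*(np.cos(t)*xs+np.sin(t)*ys)+z*Z) for t in np.linspace(0,6.28,90) for z in(0,.012)]
    base=[proj(c,b+.026*(np.cos(t)*xs+np.sin(t)*ys)) for t in np.linspace(0,6.28,180)]
    bm=max(base,key=lambda q:q[1]);cu=np.mean(base,0)[0]
    # vertical profile at bm column, horizontal profile at row just above base centre
    u=int(round(bm[0]));v=int(round(bm[1]));print(n,"bottom exp",bm.round(2),"cols profile",[g[v-5:v+6,u+k].astype(int).tolist() for k in(-2,0,2)])
    r=int(round(proj(c,b+.004*Z)[1]));l=min(q[0] for q in lo);h=max(q[0] for q in lo)
    print(n,"row",r,"exp L/R",round(l,2),round(h,2),g[r,int(l)-4:int(l)+6].astype(int).tolist(),int(l)-4,g[r,int(h)-5:int(h)+6].astype(int).tolist(),int(h)-5)
E
```

```text
scene pin -1 -1 obs-exp 0.7 -0.76 776
scene pin 1 -1 obs-exp 1.88 -1.25 347
scene pin 1 1 obs-exp -1.27 -0.86 1518
scene bottom exp [312.32 256.44] cols profile [[18, 19, 19, 18, 17, 36, 89, 113, 114, 113, 114], [15, 18, 18, 20, 19, 28, 71, 111, 115, 118, 145], [19, 17, 21, 19, 19, 27, 70, 110, 116, 118, 153]]
scene row 248 exp L/R 302.45 321.94 [112, 69, 38, 35, 62, 104, 106, 56, 21, 18] 298 [20, 23, 34, 33, 22, 30, 85, 158, 193, 198, 198] 316
side pin -1 -1 obs-exp -4.29 -1.77 148
side pin -1 1 obs-exp -0.25 -0.25 47
side pin 1 1 obs-exp 2.15 -2.13 620
side bottom exp [217.44 260.11] cols profile [[46, 50, 53, 60, 78, 99, 106, 107, 119, 144, 165], [42, 43, 43, 52, 72, 95, 105, 107, 115, 124, 129], [40, 40, 39, 52, 76, 98, 103, 104, 96, 91, 90]]
side row 251 exp L/R 207.29 228.67 [182, 182, 177, 165, 136, 95, 63, 47, 45, 45] 203 [49, 46, 41, 43, 51, 73, 86, 91, 103, 128, 153] 223
```

```bash
python3 - <<'E'
from h import *
p,r,s=pose();rows(p+[.0014,.0012,0],RC,"shift");rows(p+[.0014,.0012,-.011],RC,"down11")
E
```

```text
shift rows [-0.0, 0.0, 0.02, 0.02, 0.02, 0.04] nrows>= 0.0
down11 rows [-0.0, 0.0, 0.02, -0.13, 0.24, 0.04] nrows>= 0.3
```

```bash
python3 -m pendant '[[0,0,0,0.02,0.02,0.04,1],[0,0,0,-0.03,0.1,0.04,1],[0,0,0,-0.08,0.17,0.04,1],[0,0,0,-0.13,0.24,0.04,1],[0,0,0,-0.13,0.24,0.04,1]]'
```

```text
time: 14.25
ee_pos: [0.6165, 0.0475, 0.0679]
orientation: [-1.562, -0.358, -0.6]
wrist_force: [0.1, 0.7, -0.5]
finger_gap: 0.592
```

```bash
python3 -m pendant '[[0,0,0,-0.01,0.02,0,1],[0,0,0,-0.02,0.03,0,1]]'; python3 -m pendant '[[0,0,0,-0.01,0.02,0,1],[0,0,0,-0.02,0.03,0,1]]'
```

```text
time: 14.42
ee_pos: [0.6172, 0.0473, 0.0674]
orientation: [-1.562, -0.359, -0.601]
wrist_force: [-0.2, -0.3, -0.6]
finger_gap: 0.595
time: 14.58
ee_pos: [0.6177, 0.0473, 0.0668]
orientation: [-1.562, -0.36, -0.602]
wrist_force: [-3.3, 1.0, 5.2]
finger_gap: 0.588
```

Contact at 5 N, with the cap base at z≈0.040, so it sits on the stage and not on the pins. I nudge it 1 mm in −y, release and back out along the tool axis.

```bash
python3 -m pendant '[[0,0,0,0,0,-0.03,1],[0,0,0,0,0,-0.03,0.2],[0,0,0,0,0,-0.03,-0.2],[0,0,0,0,0,-0.03,-0.4],[0,0,0,0,0,-0.03,-0.6],[0,0,0,0,0,-0.03,-0.6],[0,0,0,0,0,-0.03,-0.6]]'
python3 -m pendant '[[0,0,0,0,-0.2,0,-0.6],[0,0,0,0,-0.6,0,-0.6],[0,0,0,0,-1.2,0,-0.6],[0,0,0,0,-2,0,-0.6],[0,0,0,0,-2,0,-0.6],[0,0,0,0,-2,0,-0.6]]'
python3 - <<'E'
from h import *
import bench
st();p,r,s=pose()
d=bench.snapshot("wrist");c=cam(d,(p,r.as_rotvec()));im=d["pixels"][...,::-1];cv2.imwrite("pics/w7.png",im);np.savez("pics/w7.npz",p=p,r=r.as_rotvec(),**d)
g=(im.max(2)<60).astype(np.uint8)
cs,_=cv2.findContours(g,cv2.RETR_LIST,cv2.CHAIN_APPROX_NONE)
e=[proj(c,ST2+.004*Z+.024*(i*xs+j*ys)) for i in(-1,1) for j in(-1,1)];print("exp pins",np.round(e).tolist(),"cap",proj(c,ST2+.016*Z).round())
for k in cs:
    A=cv2.contourArea(k)
    if 15<A<12000:
        m=cv2.moments(k);u=np.array([m["m10"],m["m01"]])/m["m00"]
        if np.linalg.norm(u-proj(c,ST2))<110:print(u.round(1),A,cv2.boundingRect(k),plane(c,u,.056 if A>900 else .044).round(4))
for n in("scene","side"):
    d=bench.snapshot(n);np.savez(f"pics/{n}5.npz",**d);cv2.imwrite(f"pics/{n}5.png",d["pixels"][...,::-1])
E
```

```text
time: 15.17
ee_pos: [0.6168, 0.046, 0.0658]
orientation: [-1.562, -0.358, -0.601]
wrist_force: [-0.2, 0.4, 0.6]
finger_gap: 0.799
time: 15.67
ee_pos: [0.5728, 0.0533, 0.1348]
orientation: [-1.562, -0.363, -0.605]
wrist_force: [-0.3, 0.3, 0.6]
finger_gap: 0.8
t 15.67 p [0.5728 0.0533 0.1348] q [-0.125 -0.746 -0.949  0.754 -0.019  0.027] F [-0.3  0.3  0.6] gap 0.8
[[0.806, 0.57, 0.158], [-0.129, -0.091, 0.988], [0.577, -0.817, 0.0]]
exp pins [[239.0, 178.0], [316.0, 179.0], [245.0, 224.0], [310.0, 224.0]] cap [277. 217.]
[292.1 284.6] 104.0 (287, 278, 11, 14) [0.7449 0.0378 0.044 ]
[279.6 217.7] 5539.0 (239, 175, 82, 84) [0.6215 0.0454 0.056 ]
[238.7 176.1] 74.0 (233, 172, 12, 11) [0.5909 0.0246 0.044 ]
[314.2 175.7] 54.5 (310, 171, 12, 11) [0.598  0.0708 0.044 ]
[238.7 122.4] 55.5 (234, 118, 10, 10) [0.5516 0.0347 0.044 ]
```

```bash
python3 - <<'E'
from h import *
from scipy.optimize import least_squares
def bbox(c,b,R_,h):
    P=np.array([proj(c,b+R_*(np.cos(t)*xs+np.sin(t)*ys)+z*Z) for t in np.linspace(0,6.28,120) for z in(0,h)])
    return np.r_[P.min(0),P.max(0)]
d=np.load("pics/w7.npz");c=cam(d,(d["p"],d["r"]))
def fit(box,R_,h,zs,g0):
    x,y,w,hh=box;o=np.array([x-.5,y-.5,x+w-.5,y+hh-.5])
    for z in zs:
        s=least_squares(lambda q:bbox(c,np.r_[q,z],R_,h)-o,g0);print("z",z,s.x.round(4),"res px",s.fun.round(2))
print("cap");fit((239,175,82,84),.026,.032,(.036,.040,.044,.048),[.62,.044])
print("pins");fit((233,172,12,11),.004,.008,(.040,),[.59,.025]);fit((310,171,12,11),.004,.008,(.040,),[.598,.071])
a=np.load("pics/scene3.npz")["pixels"].astype(int);b=np.load("pics/scene5.npz")["pixels"].astype(int)
df=np.abs(a-b).max(2);print("frame region diff >40:",(df[140:195,362:402]>40).sum(),"pallet region excl cap diff",(df[240:310,180:235]>40).sum())
rows(pose()[0]+[-.03,-.04,.12],RC,"away")
E
```

```text
cap
z 0.036 [0.6273 0.0444] res px [ 0.96 -0.02 -0.96 -0.36]
z 0.04 [0.6226 0.0451] res px [-0.2  -0.72  0.2   1.18]
z 0.044 [0.6179 0.0459] res px [-1.42 -1.44  1.42  2.84]
z 0.048 [0.6133 0.0466] res px [-2.71 -2.15  2.71  4.6 ]
pins
z 0.04 [0.5918 0.0243] res px [-0.93 -3.5   0.95  3.78]
z 0.04 [0.5985 0.0715] res px [-0.9  -3.53  0.88  3.82]
frame region diff >40: 421 pallet region excl cap diff 0
away rows [-0.01, 0.01, -0.03, 1.24, -2.79, -1.11] nrows>= 3.1
```

```bash
python3 -m pendant '[[0,0,0,0,-1,0,-0.6],[0,0,0,0.6,-2,-0.5,-0.6],[0,0,0,1.2,-2.8,-1.1,-0.6],[0,0,0,1.2,-2.8,-1.1,-0.6],[0,0,0,1.2,-2.8,-1.1,-0.6],[0,0,0,1.2,-2.8,-1.1,-0.6],[0,0,0,1.2,-2.8,-1.1,-0.6],[0,0,0,1.2,-2.8,-1.1,-0.6]]'
python3 - <<'E'
from h import *
import bench
st()
o=np.load("pics/scene3.npz")["pixels"];d=bench.snapshot("scene");n=d["pixels"]
for nm,i in(("hung",o),("now",n)):
    w=(i[140:192,362:402].min(2)>135);v,u=np.nonzero(w);print(nm,w.sum(),"bbox",u.min()+362,v.min()+140,u.max()+362,v.max()+140,"c",u.mean()+362,v.mean()+140)
    g=cv2.Canny(np.ascontiguousarray(i[140:192,362:402]),60,150)
    if nm=="hung":g0=g
print("edges shared",((g>0)&(cv2.dilate(g0,np.ones((3,3)))>0)).sum(),(g>0).sum(),(g0>0).sum())
c=cam(d);g=(n.max(2)<45).astype(np.uint8);k,l,s,ce=cv2.connectedComponentsWithStats(g)
u=proj(c,ST2+.016*Z);print("cap exp px",u.round(1))
for i in range(1,k):
    if s[i,4]>60 and np.linalg.norm(ce[i]-u)<25:print(s[i],ce[i].round(1))
P=np.array([proj(c,np.array([.6226,.0451,.04])+.026*(np.cos(t)*xs+np.sin(t)*ys)+z*Z) for t in np.linspace(0,6.28,90) for z in(0,.032)]);print("exp bbox",P.min(0).round(1),P.max(0).round(1))
E
```

```text
time: 16.48
ee_pos: [0.5497, 0.0153, 0.2495]
orientation: [-1.565, -0.348, -0.59]
wrist_force: [0.1, -0.6, 0.3]
finger_gap: 0.803
t 16.48 p [0.5497 0.0153 0.2495] q [-0.231 -0.839 -0.784  1.031  0.04  -0.06 ] F [ 0.1 -0.6  0.3] gap 0.803
[[0.817, 0.554, 0.158], [-0.13, -0.09, 0.987], [0.561, -0.828, -0.001]]
hung 222 bbox 366 143 401 182 c 383.6261261261261 156.37387387387386
now 294 bbox 366 141 401 186 c 384.0374149659864 156.99659863945578
edges shared 408 428 423
cap exp px [312.4 248.8]
[305 239  18  22 301] [313.5 249.8]
exp bbox [303.3 238.1] [323.1 260.3]
```

```bash
python3 -c "
from bench import *
print(job_done())"
```

```text
the job is handed in; nothing more can be done
None
```

The frame now hangs on the bar and the cap stands on the stage between the four pins. I handed the job in at about 16.5 s of the 59 s allowed; no verdict comes back.

**Frame:** I gripped it with the approach turned 40° within its own plane. The straight approach ran joint 2 into its limit. It went on over the bar's free end and was released about 20 mm from the middle of the free part, on the free-end side. In the last picture its edges matched those taken just after release (408 of 428 edge pixels), so it had not moved.

**Cap:** I carried it in from the holder side with the tool tilted 35° from vertical. It touched down at a base height of about 40 mm. Its outline afterwards fits it standing flat on the stage at about (0.6226, 0.0451), not resting on a pin.

**Checks that disagreed:**
- **Stage centre:** the cameras differ by 3–4 mm. The fixed cameras give (0.6225, 0.0435) and the wrist camera about (0.618–0.620, 0.044–0.048). The cap is therefore 1–5 mm off centre. Because it stands flat, the pins allow at most about 6 mm, inside the 7.5 mm limit.
- **Pixel comparisons:** a raw comparison around the frame showed 421 changed pixels. I put this down to moving shadows, since the edges stayed put. Automatic pin centring in the hover pictures was unreliable, so I judged those by eye.
- **Other parts:** the pallet picture showed no change around the small cap, spacer and housing. I did not check the jar, screwdriver and cardboard ring separately.

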